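# Press the hair clipper into its foam-lined case

## Robot

A 6-joint arm with a two-finger parallel gripper is mounted at the origin on the work surface. World frame = base frame: x ahead of the robot, y to its left, z up, the work surface at z = 0. Lengths are in m, angles in degrees, forces in N, time in s.
With the tool pointing down it reaches from about 0.35 to 0.875 m from the base axis. Payload 4.2 kg.
Tool frame: the origin (TCP) lies on the centre line of the jaws, within the pads' length; the fingertips stand 11 mm ahead of it and the grasp point (between the pads) lies 8 mm behind it; y points along the fingers, z is the direction in which the jaws open and shut, and the axes are right-handed (so a half turn about y gives the same grasp; the last joint's range is limited). The gripper opens to 87 mm and grips with 3 to 60 N. Pads are 19 mm wide; open, the fingers measure 117 mm over their backs; the gripper's body (75 mm by 190 mm) begins 51 mm behind the grasp point.
Start: joints at [91.708, 22.042, 0.453, 0, -68.411, -14.817], TCP at [0.142, 0.609, 0.234] pointing down, gripper open.
Joint ranges: [-179.83, 179.83], [-69.29, 118.12], [-61.27, 80.66], [-181.25, 117.63], [-171.15, -9.14], [-177.46, 177.46]. Speed limits (degrees/s): [159.86, 159.86, 180, 180, 180, 180].

## Interface

Orientations are given as a 3x3 rotation matrix whose columns are the frame's x, y, z axes.
In Python, from station import r, optics gives the robot as it stands. The module is installed in compiled form; this text tells all that it offers.
- The arm moves only by the tool step_arm, never from a script. Its argument "moves" is a list that holds one entry, the list of rows, each a list of 7 numbers: the turn, a rotation vector about the tool's x, y, z in rad, then the shift along the tool's x, y, z in cm, then the opening in per cent of the stroke, from 0 (shut) to 100 (fully open). A call has exactly 5 rows; each row is the pose to reach, as a shift and turn from the pose commanded when the call began, along the tool's axes at that moment; what a row does not reach only later rows make up. A row lasts 1/12 s, in which the tool goes at most 41.7 mm and 7.16 degrees, less where a joint would pass 70% of its speed; a pose out of reach is approached as far as the arm can. A call with a gripper value outside its range is refused whole. The fingers move at their own pace and stop on an object; the grip force is fixed at half the most. Time passes only in rows, so rows that repeat a pose let the fingers close, or fill a call up. It gives the time, the measured TCP pose, the force and the opening at its end, in the units of the state.
- r.sense(): the state, without advancing time (a new reading comes with each control period).
- optics.capture(name): name is "side" or "top"; returns a dict with "image" (420x560x3 uint8, red, green, blue), "fov_y" (degrees; the focal length in pixels is half the picture's height over the tangent of half this angle, whatever the lens; pixels are square), "cx", "cy" (the principal point, pixels), "k1" (the pictures are not rectified: a ray, as slopes to the right and down, at radius r is drawn at 1 + k1 r^2 times it, then the intrinsics apply), "cam_to_world" (4x4, takes a point from camera to world coordinates). Camera axes: x right, y down, z forward; pixel columns grow to the right and rows downward; lengths in m; the calibration is good to about 2 mm. A picture is of the moment at which its call begins. There is no depth.
- r.finish_job(): hands the job in, once; it reports no verdict.
The state is a dict: "time_s": time; "joints": joint angles; "joint_velocities": joint speeds; "effort": joint torques, N m; "tcp_pos": TCP position; "ee_rot": TCP orientation; "wrist_force": force on the tool from outside, world axes, zero at the start; "moment": the same for the moment, N m; "gripper_width": opening from 0.0 (shut) to 1.0 (fully open).
Only numpy, scipy, OpenCV 4.12 (cv2) and the standard library are available. Lean on these libraries where they do the work, as an engineer would, in place of code of your own. Each camera call takes 0.05 s, during which the arm holds its last target.

## Task

Take the clipper, which stands on its narrow side in the wooden rack, and lay it flat on the bare marble. Then take it again across its width and press it flat into the matching cutout of the foam in the open case, blade into the narrow end, until it is fully home on the bottom of the cutout. Let go of it, and leave the mug, the shaving brush and the comb as they are.

Things in the scene. Friction and masses are not known exactly. Their poses are not given: they have to be found in the camera images.
- clipper_mid (a point): Hair clipper, 0.26 kg. Centre of its chrome body, 100 mm long (x) x 44 wide (y) x 28 thick (z). x points to the darker blade, 34 long, 34 wide, 18 thick, centred on the body's end. Starts standing in the rack on a 100 x 28 side (z level). It also stands so on marble (centre 22 up); a push near its top along +z or -z topples it flat (centre 14 up). Both broad faces (black grips) are alike.
- clipper_tip (a point): End of the clipper's blade, 84 mm from clipper_mid along the clipper's x.
- rack_mid (a point): Dark wooden rack, fixed. Point where the middle of the standing clipper is at the start, 30 above the marble (clipper's top at 52); x along the clipper to its blade. Board 130 x 84 mm, 8 thick, with four cheeks up to 26 above the marble, 37 before and behind this point, inner faces 32 apart; between front and rear cheeks a 52 gap for the fingers.
- seat (a point): Where clipper_mid must end: middle of the body cutout in the grey foam of the open wooden case, 24 above the marble; x points to the cutout's narrow end, for the blade; z up. Cutout bottom 10, foam top 32, case rim 34 above the marble. Body cutout 105 x 49 mm, blade part 39 wide, 34.5 long. Seated, the clipper stands 6 above the foam (top at 38, fully on the bottom).
- foam_nose (a point): One of four springy foam swellings in the cutout's long sides, 36 mm before and behind the seat point, each 24 long and rounded. Noses 11 above the cutout's bottom and only 40 apart, so the 44 wide clipper rests on them some 15 too high until pushed down with about 10 to 18 N, then slides in. Point at the nose, unpressed (-x, -y one); axes as seat.
- notch (a point): Finger notch beside the cutout, one on each side, 40 mm long (x), from the cutout out to 54 from the seat point, down to the cutout's bottom. Point: middle of the +y notch, at foam-top height; axes as seat.
- case: Open wooden case, fixed, 34 mm high, from -72 to +107 in x and 70 to each side in y. Origin on the marble under seat; axes as seat. The case lies on one side of the desk (left or right), the rack on the other; bare marble between them, over 100 mm wide.
- mug: White porcelain shaving mug with a handle, 84 mm wide, 85 high, upright, at the far side of the work; origin under its centre. To be left alone.
- brush: Shaving brush, bone-coloured handle below, brown bristles up, 42 mm wide, 108 high, standing upright at the far side; origin under its centre. To be left alone.
- comb: Tortoiseshell comb, 150 mm long (x), 29 wide, 5 thick, lying flat on the marble between the work and the mug and brush; origin on its underside. To be left alone.
Mind the look-alikes: they are no part of the job. What is shaped like the case but orange is not meant.

How it is judged:
By the outcome, as a careful person would: the job done as asked, in the order asked, and still so for the second after the job is handed in, with the robot touching nothing.
It also fails if it takes over 72 s, if anything falls off the work surface, if the arm or the gripper's body presses on something with over 40 N, if the wrist force passes 120 N, or if a joint passes its speed limit or range.

## Working session

There is one attempt and no reset: what is moved stays moved. The work goes in short steps, Python scripts to look and compute and a tool call to move; the robot and the scene stay as the last step left them, time stands still between calls to the robot, and variables do not carry over. Pictures are saved under pics/ and viewed, and the job is handed in when it is done.

Besides the shell and the picture viewer there is one more tool, called after "Call:" as name([rows], argument=value, ...), one row to a line, values as JSON. step_arm: Moves the arm, as the interface text tells. Its arguments: {"type":"object","properties":{"moves":{"type":"array"}},"required":["moves"]}

```bash
mkdir -p pics
python3 - <<'E'
from station import r, optics
import cv2, numpy as np
s=r.sense()
for k,v in s.items(): print(k,np.round(v,3).tolist())
for n in ("side","top"):
    c=optics.capture(n)
    cv2.imwrite(f"pics/{n}0.png",cv2.cvtColor(c["image"],cv2.COLOR_RGB2BGR))
    print(n,{k:np.round(v,4).tolist() for k,v in c.items() if k!="image"})
E
```

```text
time_s 0.0
joints [91.707, 22.091, 0.38, -0.031, -68.409, -14.816]
joint_velocities [-0.011, 0.07, 0.031, -0.032, -0.077, -0.079]
effort [0.001, -39.067, 18.74, 4.22, 0.011, -0.0]
tcp_pos [0.142, 0.608, 0.232]
ee_rot [[-0.974, -0.0, -0.227], [0.227, -0.002, -0.974], [-0.0, -1.0, 0.002]]
wrist_force [-0.123, 0.198, 0.293]
moment [0.018, -0.023, 0.017]
gripper_width 0.999
side {'fov_y': 57.3199, 'cx': 279.295, 'cy': 204.8756, 'k1': -0.0945, 'cam_to_world': [[0.9288, -0.2246, 0.2947, 0.2257], [-0.3704, -0.5874, 0.7196, -0.5462], [0.0115, -0.7775, -0.6288, 0.6113], [0.0, 0.0, 0.0, 1.0]]}
top {'fov_y': 44.9693, 'cx': 275.3684, 'cy': 204.7189, 'k1': -0.1029, 'cam_to_world': [[0.0126, -0.9964, 0.0841, 0.4052], [-0.9998, -0.0138, -0.0143, 0.0997], [0.0154, -0.0839, -0.9964, 1.2719], [0.0, 0.0, 0.0, 1.0]]}
```

View pics/side0.png

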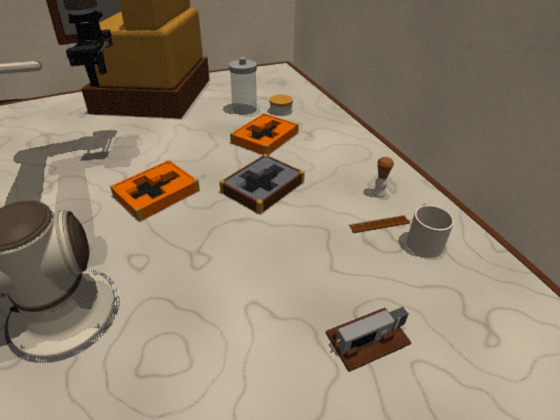

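View pics/top0.png

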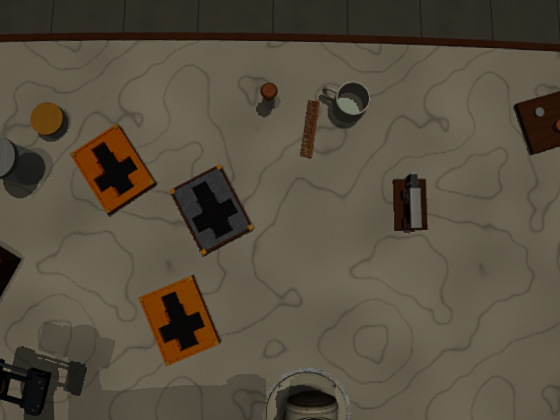

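The top view shows three case-shaped things: grey foam at (212,210), and orange at (113,170) and (180,320). The grey one fits the description. The rack with the clipper is at (410,204). Next I'll confirm in crops.

```bash
cat > h.py <<'E'
import cv2, numpy as np
from station import r, optics
def cap(n):
    c=optics.capture(n); f=210/np.tan(np.radians(c["fov_y"]/2))
    c["K"]=np.array([[f,0,c["cx"]],[0,f,c["cy"]],[0,0,1]]); c["D"]=np.array([c["k1"],0,0,0,0.]); c["T"]=np.array(c["cam_to_world"])
    c["bgr"]=cv2.cvtColor(c["image"],cv2.COLOR_RGB2BGR); return c
def ray(c,p):
    p=np.asarray(p,float).reshape(-1,1,2)
    q=cv2.undistortPointsIter(p,c["K"],c["D"],None,None,(3,50,1e-9)).reshape(-1,2)
    d=np.c_[q,np.ones(len(q))]@c["T"][:3,:3].T
    return c["T"][:3,3],d
def plane(c,p,z):
    o,d=ray(c,p); return o+d*((z-o[2])/d[:,2])[:,None]
def proj(c,P):
    P=np.asarray(P,float).reshape(-1,3); R=c["T"][:3,:3].T
    return cv2.projectPoints(P,cv2.Rodrigues(R)[0],-R@c["T"][:3,3],c["K"],c["D"])[0].reshape(-1,2)
def tri(c1,p1,c2,p2):
    A=np.zeros((3,3));b=np.zeros(3);L=[]
    for c,p in((c1,p1),(c2,p2)):
        o,d=ray(c,p);d=d[0]/np.linalg.norm(d[0]);M=np.eye(3)-np.outer(d,d);A+=M;b+=M@o;L.append((M,o))
    X=np.linalg.solve(A,b); return X,[np.linalg.norm(M@(X-o)) for M,o in L]
def crop(c,x0,y0,x1,y1,s,name,g=1.0):
    im=np.clip(c["bgr"][y0:y1,x0:x1].astype(float)*g,0,255).astype(np.uint8)
    cv2.imwrite(f"pics/{name}.png",cv2.resize(im,None,fx=s,fy=s,interpolation=cv2.INTER_CUBIC))
E
python3 - <<'E'
from h import *
t=cap("top"); s=cap("side")
crop(t,160,155,265,265,5,"t_case",2.2); crop(t,380,160,440,245,7,"t_rack",2)
crop(s,210,145,315,220,7,"s_case",1.3); crop(s,315,295,420,375,7,"s_rack",1.2)
E
```

```text
(no output)
```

View pics/t_case.png

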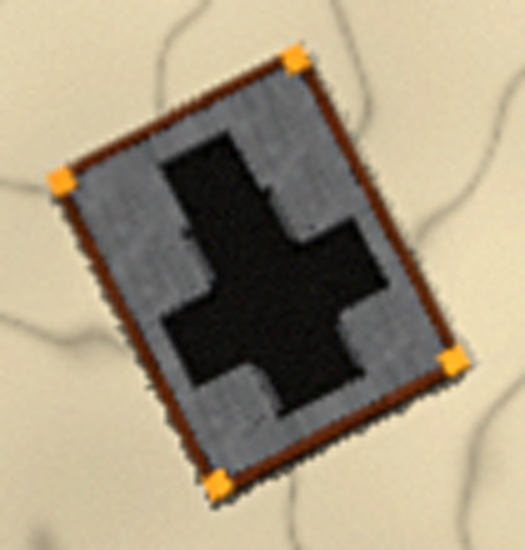

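View pics/t_rack.png

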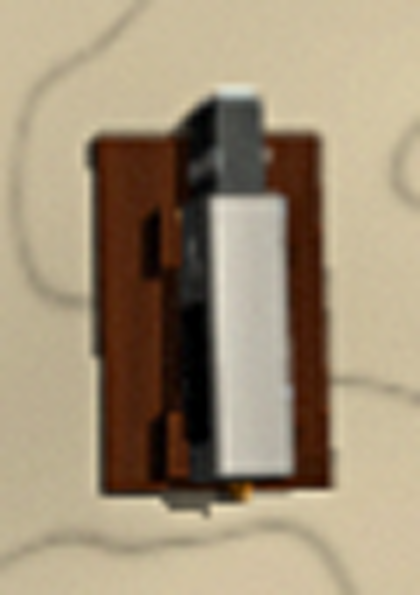

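View pics/s_case.png

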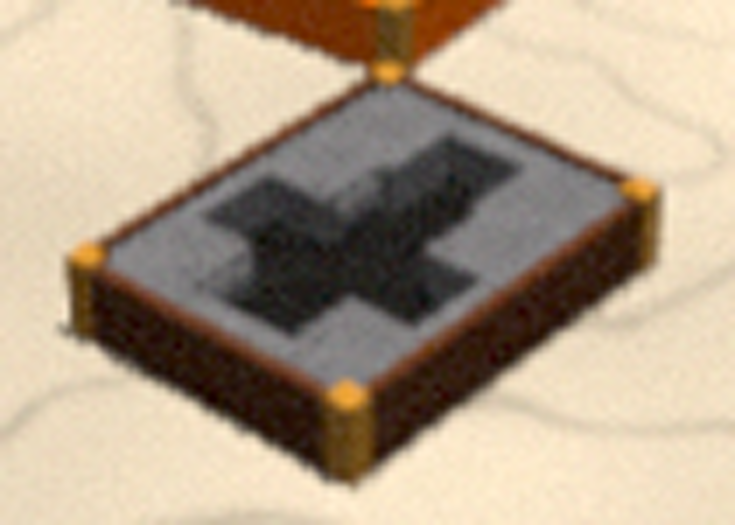

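View pics/s_rack.png

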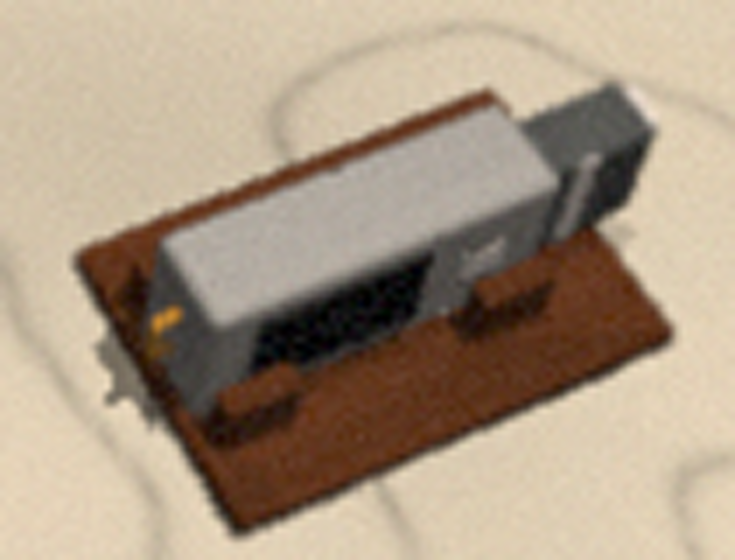

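Run:
```python
from h import *
def fix(c,x0,y0,s,p): return (np.array(p,float)+.5)/s-.5+[x0,y0]
t=cap("top"); s=cap("side")
def brass(c,x0,y0,x1,y1):
    h=cv2.cvtColor(c["bgr"][y0:y1,x0:x1],cv2.COLOR_BGR2HSV)
    m=cv2.inRange(h,(10,150,90),(30,255,255)); n,l,st,ce=cv2.connectedComponentsWithStats(m)
    return [(ce[i]+[x0,y0],int(st[i,4])) for i in range(1,n) if st[i,4]>3]
bt=brass(t,165,160,260,260); print([ (b[0].round(1),b[1],plane(t,b[0],.034)[0].round(4)) for b in bt])
P=np.array([plane(t,b[0],.034)[0] for b in bt]); print("centre",P.mean(0))
# side corners by eye, top of brass
sc=fix(s,210,145,7,[(388,70),(638,190),(347,396),(87,256)])
print("side",plane(s,sc,.034).round(4))
# dark cutout
x0,y0=165,160; g=cv2.cvtColor(t["bgr"][y0:260,x0:260],cv2.COLOR_BGR2GRAY)
m=cv2.inRange(g,0,25); n,l,st,ce=cv2.connectedComponentsWithStats(m); i=1+np.argmax(st[1:,4]);print(st[i])
m=(l==i).astype(np.uint8)
ct=max(cv2.findContours(m,0,cv2.CHAIN_APPROX_NONE)[0],key=cv2.contourArea).reshape(-1,2)+[x0,y0]
ys,xs=np.nonzero(m); Q=plane(t,np.c_[xs+x0,ys+y0],.032)[:,:2]
yaw=[]
q=P[:,:2]; 
r_=cv2.minAreaRect((q*1000).astype(np.float32)); print("brass rect",r_)
bx=cv2.boxPoints(r_)/1000
e=[bx[1]-bx[0],bx[2]-bx[1]]; L=max(e,key=np.linalg.norm); L=L/np.linalg.norm(L); L=L*np.sign(L[0]); 
print("yaw",np.degrees(np.arctan2(L[1],L[0])))
c0=q.mean(0)-.0175*L; W=np.array([-L[1],L[0]]); print("seat from brass",c0)
C=plane(t,ct,.032)[:,:2]-c0; print("cutout in seat frame x",(C@L).min(),(C@L).max(),"y",(C@W).min(),(C@W).max())
a=C@L; 
for lo,hi in((-.048,-.03),(-.015,.015),(.03,.048),(.06,.08)):
    k=(a>lo)&(a<hi); w=(C@W)[k]; print(lo,hi,np.median(w[w>0]),np.median(w[w<0]))
# clipper top face
x0,y0=385,160; h=t["bgr"][y0:245,x0:440]; hs=cv2.cvtColor(h,cv2.COLOR_BGR2HSV)
print(hs[45,(415-385)],hs[20,(413-385)],hs[30,5])
m=cv2.inRange(hs,(0,0,75),(180,30,255)); n,l,st,ce=cv2.connectedComponentsWithStats(m); i=1+np.argmax(st[1:,4]);print(st[i],ce[i]+[x0,y0])
cv2.imwrite("pics/m.png",cv2.resize(m,None,fx=6,fy=6))
ys,xs=np.nonzero(l==i); Q=plane(t,np.c_[xs+x0,ys+y0],.052)[:,:2]
print("rect",cv2.minAreaRect((Q*1000).astype(np.float32)),Q.mean(0))
tc=fix(t,380,160,7,[(212,196),(287,196),(294,475),(218,477)]); print("corners",plane(t,tc,.052).round(4))
sc=fix(s,315,295,7,[(500,103),(558,188),(218,326),(163,240)]); print("corners s",plane(s,sc,.052).round(4))
rc=fix(t,380,160,7,[(95,135),(320,135),(331,487),(104,493)]); print("rack t",plane(t,rc,.008).round(4),plane(t,rc,.008).mean(0))
rc=fix(s,315,295,7,[(80,258),(490,95),(672,332),(240,530)]); print("rack s",plane(s,rc,.008).round(4),plane(s,rc,.008).mean(0))
```

```text
[(array([218.5, 166.2]), 20, array([0.603 , 0.2233, 0.034 ])), (array([171.8, 190.9]), 19, array([0.5401, 0.3368, 0.034 ])), (array([250.4, 226.6]), 21, array([0.4552, 0.1421, 0.034 ])), (array([203. , 251.4]), 19, array([0.3934, 0.2565, 0.034 ]))]
centre [0.49792029 0.2396761  0.034     ]
side [[0.5427 0.3411 0.034 ]
 [0.6023 0.2252 0.034 ]
 [0.4561 0.1451 0.034 ]
 [0.394  0.258  0.034 ]]
[  27   21   46   58 1387]
brass rect ((497.7861633300781, 239.68968200683594), (168.62411499023438, 130.0385284423828), 28.794010162353516)
yaw 28.794003
seat from brass [0.48258404 0.23124701]
cutout in seat frame x -0.05299206117018396 0.0857244709897402 y -0.053760924133687715 0.05322526633515258
-0.048 -0.03 0.01967384806053741 -0.021444814156172436
-0.015 0.015 0.05209993395124402 -0.05274020016476188
0.03 0.048 0.019516970678111388 -0.020824695945660724
0.06 0.08 0.017803702521042894 -0.018350472031346397
[23 24 95] [30 13 38] [20 60 98]
[ 25  28  11  40 382] [415.21204188 207.41099476]
rect ((506.248779296875, -259.6783447265625), (95.68508911132812, 24.302852630615234), 1.5331765413284302) [ 0.50633793 -0.25939464]
corners [[ 0.5548 -0.2466  0.052 ]
 [ 0.5553 -0.2734  0.052 ]
 [ 0.4576 -0.2747  0.052 ]
 [ 0.4566 -0.2477  0.052 ]]
corners s [[ 0.555  -0.2445  0.052 ]
 [ 0.5542 -0.2714  0.052 ]
 [ 0.4582 -0.273   0.052 ]
 [ 0.4572 -0.2476  0.052 ]]
rack t [[ 0.5818 -0.2162  0.008 ]
 [ 0.5832 -0.2994  0.008 ]
 [ 0.4553 -0.3019  0.008 ]
 [ 0.4522 -0.2185  0.008 ]] [ 0.51813502 -0.25899865  0.008     ]
rack s [[ 0.4531 -0.2208  0.008 ]
 [ 0.5798 -0.2175  0.008 ]
 [ 0.5826 -0.2974  0.008 ]
 [ 0.4547 -0.3018  0.008 ]] [ 0.51754887 -0.2593656   0.008     ]
```

```bash
cat >> h.py <<'E'
from scipy.spatial.transform import Rotation as Ro
def go(x,y,z,yaw):
    """print turn+shift to bring tool (pointing down, clipper-x yaw deg, tool x = -clipper x) there"""
    s=r.sense(); R=np.array(s["ee_rot"]); a=np.radians(yaw); c,n=np.cos(a),np.sin(a)
    G=np.array([[-c,0,n],[-n,0,-c],[0,-1,0]])
    rv=Ro.from_matrix(R.T@G).as_rotvec(); d=R.T@(np.array([x,y,z])-s["tcp_pos"])*100
    print("t",round(s["time_s"],2),"pos",np.round(s["tcp_pos"],4),"w",round(s["gripper_width"],3),"F",np.round(s["wrist_force"],1))
    print("turn",rv.round(4),"deg",np.degrees(np.linalg.norm(rv)).round(2),"shift cm",d.round(2),"rows",round(np.linalg.norm(d)/4.17,1))
E
python3 -c "
from h import *
go(.47,.2,.2,1); go(.506,-.26,.13,1)"
```

```text
t 0.3 pos [0.1417 0.6085 0.2332] w 0.999 F [ 0.5 -0.2 -0.9]
turn [-0.0008 -0.2463  0.    ] deg 14.11 shift cm [-41.24   3.34  32.34] rows 12.6
t 0.3 pos [0.1417 0.6085 0.2332] w 0.999 F [ 0.5 -0.2 -0.9]
turn [-0.0008 -0.2463  0.    ] deg 14.11 shift cm [-55.19  10.38  76.32] rows 22.7
```

Call:
step_arm([
  [[0,-0.02,0,-2,0.2,1.6,100],[0,-0.07,0,-5,0.4,4,100],[0,-0.12,0,-8,0.6,6.3,100],[0,-0.18,0,-11,0.9,8.6,100],[0,-0.246,0,-14,1.1,11,100]],
])

```text
time_s: 0.72
tcp_pos: [0.2538, 0.4684, 0.2223]
ee_rot: [[-1.0, 0.0, 0.021], [-0.021, -0.0, -1.0], [-0.0, -1.0, 0.0]]
wrist_force: [1.2, -0.2, 0.5]
gripper_width: 1.004
```

```bash
python3 -c "
from h import *
go(.47,.2,.2,1); go(.506,-.26,.13,1);print(r.sense()['joints'])"
```

```text
t 0.72 pos [0.2538 0.4684 0.2223] w 1.004 F [ 1.2 -0.2  0.5]
turn [-0.0001  0.0035 -0.    ] deg 0.2 shift cm [-21.05   2.24  27.28] rows 8.3
t 0.72 pos [0.2538 0.4684 0.2223] w 1.004 F [ 1.2 -0.2  0.5]
turn [-0.0001  0.0035 -0.    ] deg 0.2 shift cm [-23.69   9.24  73.35] rows 18.6
[ 7.90032428e+01  1.35763265e+01 -1.34908848e+01  1.71487990e-03
 -6.29397544e+01  1.21975638e+01]
```

Call:
step_arm([
  [[0,0,0,-2.4,0.4,3.2,100],[0,0,0,-4.8,0.8,6.4,100],[0,0,0,-7.2,1.2,9.6,100],[0,0,0,-9.6,1.6,12.8,100],[0,0,0,-12,2,16,100]],
])

```text
time_s: 1.13
tcp_pos: [0.3766, 0.3102, 0.2027]
ee_rot: [[-1.0, 0.0, 0.018], [-0.018, 0.001, -1.0], [-0.0, -1.0, -0.001]]
wrist_force: [1.5, 0.9, -0.1]
gripper_width: 1.0
```

Call:
step_arm([
  [[0,0,0,-2,0,3.5,100],[0,0,0,-4,0,7,100],[0,0,0,-6,0.5,10.5,100],[0,0,0,-8,1,14.2,100],[0,0,0,-9,1.5,18,100]],
])

```text
time_s: 1.55
tcp_pos: [0.4708, 0.1321, 0.1877]
ee_rot: [[-1.0, 0.002, 0.017], [-0.017, 0.001, -1.0], [-0.002, -1.0, -0.001]]
wrist_force: [1.3, -0.4, 0.1]
gripper_width: 0.998
```

Call:
step_arm([
  [[0,0,0,-0.7,0.5,4,100],[0,0,0,-1.4,1,8,100],[0,0,0,-2,1.5,12,100],[0,0,0,-2.5,2,16,100],[0,0,0,-2.7,2.5,20,100]],
])

```text
time_s: 1.97
tcp_pos: [0.4998, -0.068, 0.1626]
ee_rot: [[-1.0, 0.001, 0.018], [-0.018, -0.0, -1.0], [-0.001, -1.0, 0.0]]
wrist_force: [1.5, 0.5, -0.1]
gripper_width: 1.002
```

```bash
python3 -c "
from h import *
go(.506,-.26,.13,1);print(r.sense()['joints'])"
```

```text
t 1.97 pos [ 0.4998 -0.068   0.1626] w 1.002 F [ 1.5  0.5 -0.1]
turn [-0.      0.0001 -0.001 ] deg 0.06 shift cm [-0.28  3.26 19.21] rows 4.7
[ 1.07307848e+01  1.41976776e+01 -2.21899450e+01  1.58293796e-02
 -5.35547961e+01  8.02629171e+01]
```

Call:
step_arm([
  [[0,0,0,-0.1,0.5,4,100],[0,0,0,-0.1,1,8,100],[0,0,0,-0.2,1.8,12,100],[0,0,0,-0.3,2.6,16,100],[0,0,0,-0.3,3.3,19.2,100]],
])

```text
time_s: 2.38
tcp_pos: [0.5055, -0.2607, 0.1291]
ee_rot: [[-1.0, 0.0, 0.016], [-0.016, -0.0, -1.0], [-0.0, -1.0, 0.0]]
wrist_force: [0.6, 0.1, 0.8]
gripper_width: 0.999
```

```bash
python3 -c "
from h import *
go(.506,-.26,.026,1)
t=cap('top');s=cap('side')
crop(t,370,150,460,260,5,'t1',2); crop(s,290,230,430,370,5,'s1',1.2)"
```

```text
t 2.38 pos [ 0.5055 -0.2607  0.1291] w 0.999 F [0.6 0.1 0.8]
turn [-0.0003 -0.0014 -0.0002] deg 0.08 shift cm [-0.05 10.31 -0.07] rows 2.5
```

View pics/s1.png

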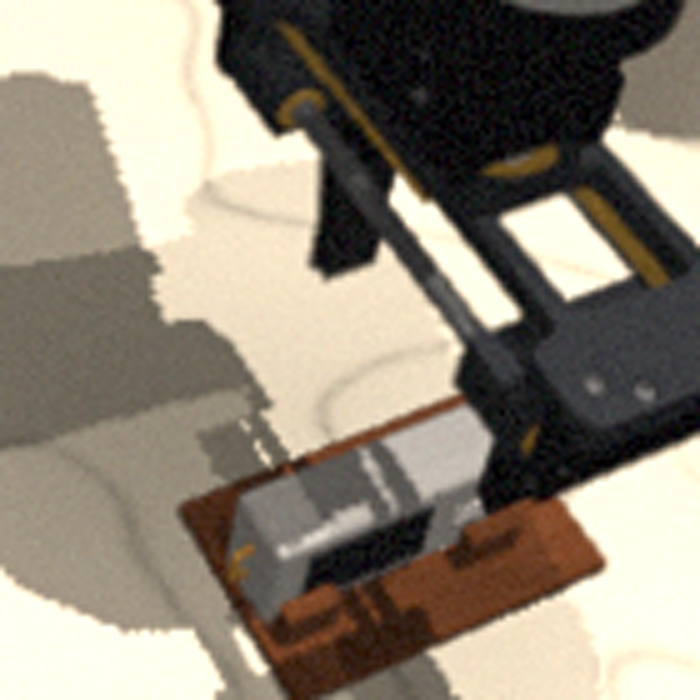

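View pics/t1.png

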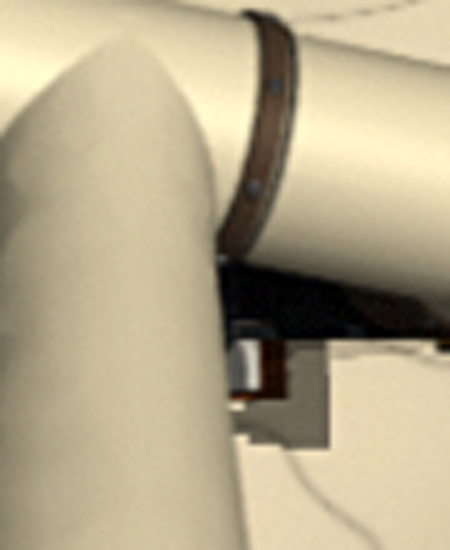

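The fingers (left tip near (353,285) and right one at (388,330) in side px) straddle the clipper, so I'll descend.

Call:
step_arm([
  [[0,0,0,0,2,0,100],[0,0,0,0,4,0,100],[0,0,0,0,6,0,100],[0,0,0,0,7.5,0,100],[0,0,0,0,8.5,0,100]],
])

```text
time_s: 2.9
tcp_pos: [0.5049, -0.2572, 0.0431]
ee_rot: [[-1.0, -0.002, 0.018], [-0.018, 0.001, -1.0], [0.002, -1.0, -0.001]]
wrist_force: [-1.2, 0.3, 0.2]
gripper_width: 0.998
```

Call:
step_arm([
  [[0,0,0,0,0.5,0,100],[0,0,0,0,1,0,100],[0,0,0,0,1.4,0,100],[0,0,0,0,1.7,0,100],[0,0,0,0,1.8,0,100]],
])

```text
time_s: 3.32
tcp_pos: [0.5059, -0.2579, 0.0267]
ee_rot: [[-1.0, 0.001, 0.017], [-0.017, -0.0, -1.0], [-0.001, -1.0, 0.0]]
wrist_force: [0.7, -0.0, -1.1]
gripper_width: 0.997
```

Call:
step_arm([
  [[0,0,0,0,0,0,20],[0,0,0,0,0,0,20],[0,0,0,0,0,0,20],[0,0,0,0,0,0,20],[0,0,0,0,0,0,20]],
])

```text
time_s: 3.73
tcp_pos: [0.5058, -0.258, 0.0268]
ee_rot: [[-1.0, 0.0, 0.017], [-0.017, -0.0, -1.0], [-0.0, -1.0, 0.0]]
wrist_force: [0.4, -0.2, 0.3]
gripper_width: 0.706
```

Call:
step_arm([
  [[0,0,0,0,0,0.1,15],[0,0,0,0,0,0.2,15],[0,0,0,0,0,0.2,15],[0,0,0,0,0,0.2,15],[0,0,0,0,0,0.2,15]],
])

```text
time_s: 4.15
tcp_pos: [0.5057, -0.2599, 0.0265]
ee_rot: [[-1.0, -0.0, 0.017], [-0.017, 0.0, -1.0], [0.0, -1.0, -0.0]]
wrist_force: [0.1, 1.4, 0.1]
gripper_width: 0.329
```

Call:
step_arm([
  [[0,0,0,0,0,0,15],[0,0,0,0,0,0,15],[0,0,0,0,0,0,15],[0,0,0,0,0,0,15],[0,0,0,0,0,0,15]],
])

```text
time_s: 4.57
tcp_pos: [0.5057, -0.2599, 0.0265]
ee_rot: [[-1.0, -0.0, 0.017], [-0.017, 0.0, -1.0], [0.0, -1.0, -0.0]]
wrist_force: [-0.6, 1.2, -0.5]
gripper_width: 0.319
```

Call:
step_arm([
  [[0,0,0,0,-0.5,0,15],[0,0,0,0,-1.3,0,15],[0,0,0,0,-2.5,0,15],[0,0,0,0,-3.7,0,15],[0,0,0,0,-5,0,15]],
])

```text
time_s: 4.98
tcp_pos: [0.5054, -0.2599, 0.0772]
ee_rot: [[-1.0, -0.001, 0.017], [-0.017, 0.0, -1.0], [0.001, -1.0, -0.0]]
wrist_force: [-0.5, 0.3, -2.6]
gripper_width: 0.321
```

Call:
step_arm([
  [[0,0,0,0,-0.5,-2,15],[0,0,0,0,-0.5,-5,15],[0,0,0,0,-0.5,-8,15],[0,0,0,0,-0.5,-11,15],[0,0,0,0,-0.5,-14,15]],
])

```text
time_s: 5.4
tcp_pos: [0.503, -0.1189, 0.0822]
ee_rot: [[-1.0, 0.001, 0.017], [-0.017, 0.0, -1.0], [-0.001, -1.0, -0.0]]
wrist_force: [0.6, 0.3, -2.8]
gripper_width: 0.325
```

Call:
step_arm([
  [[0,0,0,0,0.5,-2.5,15],[0,0,0,0,1,-4.5,15],[0,0,0,0,2,-5.5,15],[0,0,0,0,3,-6,15],[0,0,0,0,4,-6,15]],
])

```text
time_s: 5.82
tcp_pos: [0.5026, -0.0588, 0.0419]
ee_rot: [[-1.0, 0.001, 0.019], [-0.019, 0.0, -1.0], [-0.001, -1.0, -0.0]]
wrist_force: [-0.1, 0.1, -2.6]
gripper_width: 0.316
```

```bash
python3 -c "
from h import *
go(.506,-.06,.0187,1)
s=cap('side')
crop(s,240,190,400,310,5,'s2',1.2)"
```

```text
t 5.82 pos [ 0.5026 -0.0588  0.0419] w 0.316 F [-0.1  0.1 -2.6]
turn [ 0.0002  0.0019 -0.0014] deg 0.14 shift cm [-0.33  2.32  0.13] rows 0.6
```

View pics/s2.png

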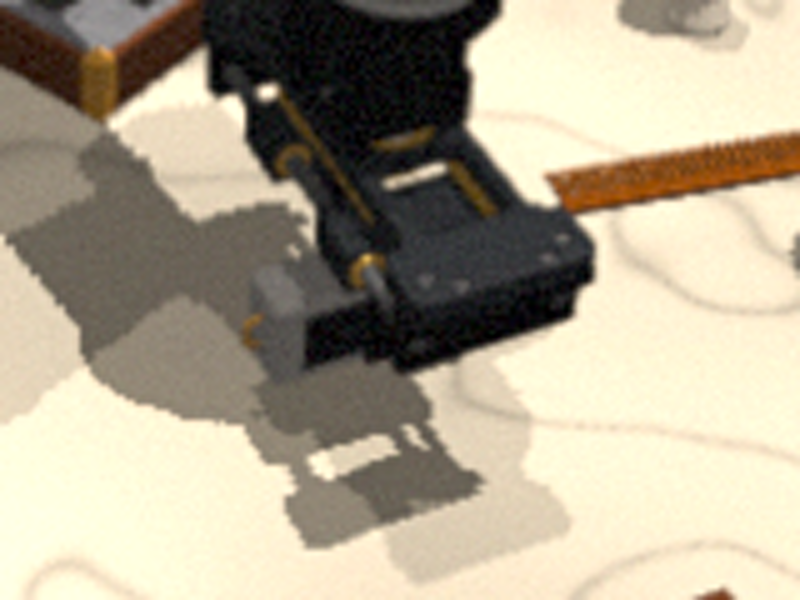

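The clipper is held level (its tail is at about (296,256) px) over bare marble. Lowering it until it stands at TCP z of about 18.5 mm.

Call:
step_arm([
  [[0,0,0,0,0.6,0,15],[0,0,0,0,1.2,0,15],[0,0,0,0,1.7,0,15],[0,0,0,0,2.1,0,15],[0,0,0,0,2.3,0,15]],
])

```text
time_s: 6.28
tcp_pos: [0.502, -0.0604, 0.0184]
ee_rot: [[-1.0, -0.001, 0.017], [-0.017, -0.0, -1.0], [0.001, -1.0, 0.0]]
wrist_force: [-5.4, 2.0, 19.6]
gripper_width: 0.318
```

Call:
step_arm([
  [[0,0,0,0,0.05,0,15],[0,0,0,0,0.1,0,15],[0,0,0,0,0.1,0,15],[0,0,0,0,0.1,0,15],[0,0,0,0,0.1,0,15]],
])

```text
time_s: 6.7
tcp_pos: [0.502, -0.0604, 0.0185]
ee_rot: [[-1.0, -0.0, 0.017], [-0.017, -0.0, -1.0], [0.0, -1.0, 0.0]]
wrist_force: [-3.1, 0.0, 5.1]
gripper_width: 0.321
```

Call:
step_arm([
  [[0,0,0,0,0,0,100],[0,0,0,0,0,0,100],[0,0,0,0,0,0,100],[0,0,0,0,0,0,100],[0,0,0,0,0,0,100]],
])

```text
time_s: 7.12
tcp_pos: [0.5025, -0.06, 0.0176]
ee_rot: [[-1.0, 0.0, 0.017], [-0.017, -0.0, -1.0], [-0.0, -1.0, 0.0]]
wrist_force: [-0.3, 0.3, 0.2]
gripper_width: 0.61
```

Call:
step_arm([
  [[0,0,0,0,0,0,100],[0,0,0,0,-0.4,0,100],[0,0,0,0,-0.9,0,100],[0,0,0,0,-1.5,0,100],[0,0,0,0,-2.3,0,100]],
])

```text
time_s: 7.53
tcp_pos: [0.5021, -0.06, 0.0411]
ee_rot: [[-1.0, -0.0, 0.017], [-0.017, -0.0, -1.0], [0.0, -1.0, 0.0]]
wrist_force: [0.4, -1.0, 0.2]
gripper_width: 0.963
```

```bash
python3 -c "
from h import *
go(.506,-.06,.041,1)
s=cap('side')
crop(s,240,190,400,310,5,'s3',1.2)"
```

```text
t 7.53 pos [ 0.5021 -0.06    0.0411] w 0.963 F [ 0.4 -1.   0.2]
turn [-0.0001 -0.0002  0.0004] deg 0.03 shift cm [-0.39  0.01  0.01] rows 0.1
```

View pics/s3.png

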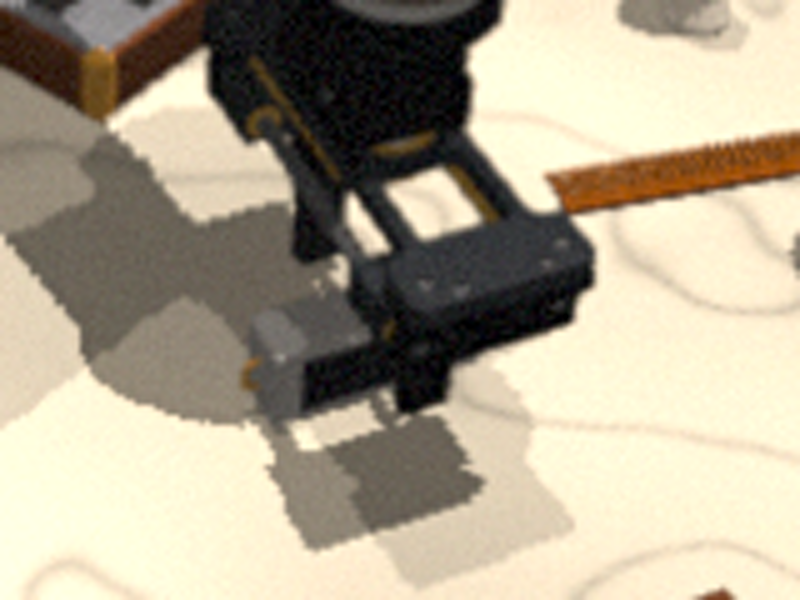

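Call:
step_arm([
  [[0,0,0,0,-0.3,-0.8,100],[0,0,0,0,-0.3,-1.6,100],[0,0,0,0,-0.3,-2.2,100],[0,0,0,0,-0.3,-2.6,100],[0,0,0,0,-0.3,-3,100]],
])

```text
time_s: 8.0
tcp_pos: [0.5015, -0.0294, 0.0434]
ee_rot: [[-1.0, -0.001, 0.018], [-0.018, -0.0, -1.0], [0.001, -1.0, 0.0]]
wrist_force: [-0.3, -2.6, 1.5]
gripper_width: 0.996
```

Call:
step_arm([
  [[0,0,0,0,0,-0.3,100],[0,0,0,0,0,-0.6,100],[0,0,0,0,0,-0.9,100],[0,0,0,0,0,-1.2,100],[0,0,0,0,0,-1.5,100]],
])

```text
time_s: 8.42
tcp_pos: [0.5016, -0.0147, 0.0436]
ee_rot: [[-1.0, 0.0, 0.017], [-0.017, 0.0, -1.0], [-0.0, -1.0, -0.0]]
wrist_force: [0.3, -0.4, 1.0]
gripper_width: 1.001
```

```bash
python3 -c "
from h import *
go(.502,-.06,.041,1)
s=cap('side')
crop(s,240,190,400,310,5,'s4',1.2)"
```

```text
t 8.42 pos [ 0.5016 -0.0147  0.0436] w 1.001 F [ 0.3 -0.4  1. ]
turn [ 0.0002 -0.0006 -0.0004] deg 0.04 shift cm [0.04 0.26 4.53] rows 1.1
```

View pics/s4.png

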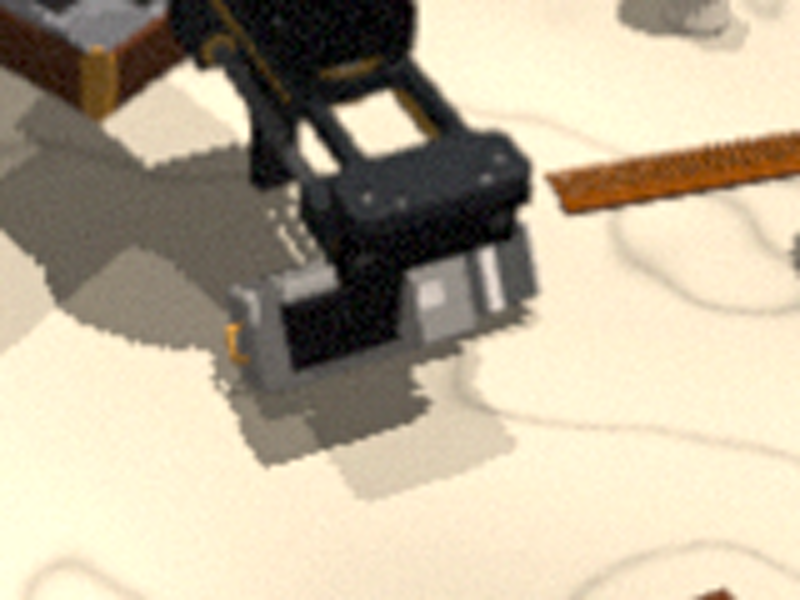

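Call:
step_arm([
  [[0,0,0,0,0,-0.3,100],[0,0,0,0,0,-0.6,100],[0,0,0,0,0,-0.9,100],[0,0,0,0,0,-1.1,100],[0,0,0,0,0,-1.1,100]],
])

```text
time_s: 8.88
tcp_pos: [0.5013, -0.0036, 0.0435]
ee_rot: [[-1.0, -0.0, 0.018], [-0.018, 0.0, -1.0], [0.0, -1.0, -0.0]]
wrist_force: [0.6, -0.0, 0.7]
gripper_width: 0.996
```

```bash
python3 -c "
from h import *
go(.502,-.06,.041,1)
s=cap('side')
crop(s,240,190,400,310,5,'s5',1.2)"
```

```text
t 8.88 pos [ 0.5013 -0.0036  0.0435] w 0.996 F [ 0.6 -0.   0.7]
turn [0.0001 0.0003 0.    ] deg 0.02 shift cm [0.03 0.25 5.65] rows 1.4
```

View pics/s5.png

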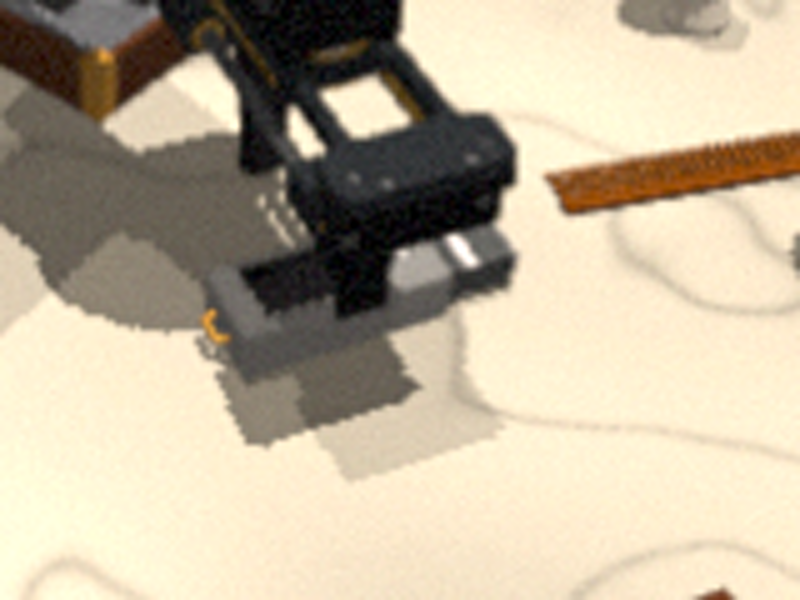

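The clipper lies flat (tail near (288,262) px). I'll move away so both cameras can measure it.

Call:
step_arm([
  [[0,0,0,0,-1.5,0,100],[0,0,0,0,-4,0,100],[0,0,0,0,-7,0,100],[0,0,0,0,-10,0,100],[0,0,0,0,-12.5,-2,100]],
])

```text
time_s: 9.35
tcp_pos: [0.5009, 0.0145, 0.1705]
ee_rot: [[-1.0, 0.001, 0.014], [-0.014, -0.0, -1.0], [-0.001, -1.0, 0.0]]
wrist_force: [0.8, 0.8, -0.0]
gripper_width: 0.999
```

Call:
step_arm([
  [[0,0,0,0,-0.5,3.5,100],[0,0,0,0,-1,7.5,100],[0,0,0,0,-1,11.5,100],[0,0,0,0,-1,15.5,100],[0,0,0,0,-1,18,100]],
])

```text
time_s: 9.77
tcp_pos: [0.5037, -0.1666, 0.1787]
ee_rot: [[-1.0, 0.0, 0.016], [-0.016, -0.0, -1.0], [-0.0, -1.0, 0.0]]
wrist_force: [0.5, 0.7, -0.0]
gripper_width: 1.001
```

```bash
python3 -c "
from h import *
go(.502,-.06,.041,1)
s=cap('side');t=cap('top')
cv2.imwrite('pics/t6.png',t['bgr']); cv2.imwrite('pics/s6.png',s['bgr'])
crop(t,250,150,370,250,6,'t6c',2)
crop(s,240,190,400,310,5,'s6c',1.1)"
```

```text
t 9.77 pos [ 0.5037 -0.1666  0.1787] w 1.001 F [ 0.5  0.7 -0. ]
turn [-0.0002 -0.0017 -0.0003] deg 0.1 shift cm [  0.    13.77 -10.66] rows 4.2
```

View pics/s6c.png

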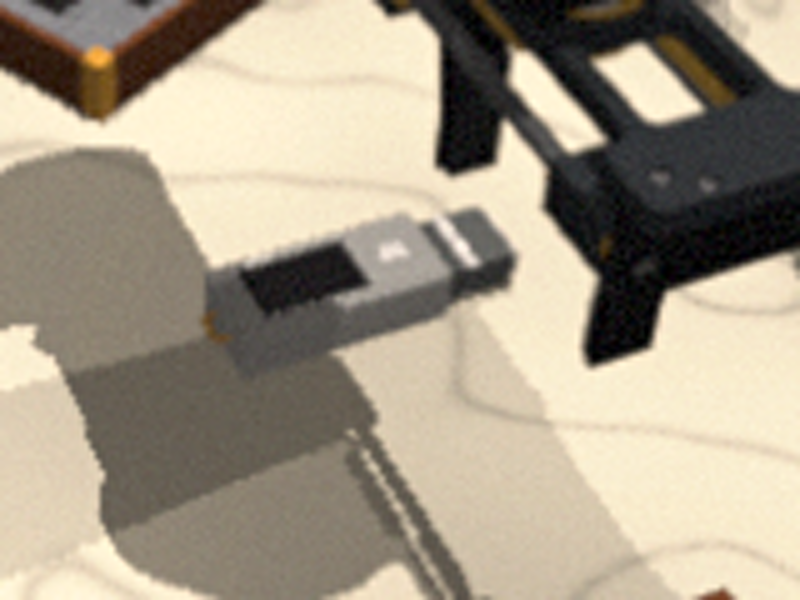

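View pics/t6c.png

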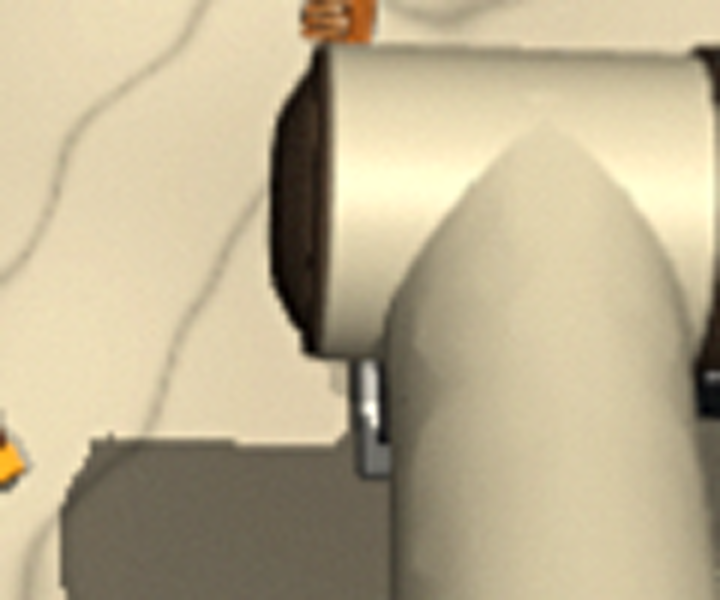

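The clipper lies flat on the marble. Side px are tail (282,265) and blade end (340,240). The top view is still blocked, so I'll go farther.

Call:
step_arm([
  [[0,0,0,0,0,2.5,100],[0,0,0,0,0,6,100],[0,0,0,0,0,9,100],[0,0,0,0,0,11.5,100],[0,0,0,0,0,12,100]],
])

```text
time_s: 10.28
tcp_pos: [0.5061, -0.2863, 0.1781]
ee_rot: [[-1.0, -0.0, 0.014], [-0.014, -0.0, -1.0], [0.0, -1.0, 0.0]]
wrist_force: [0.6, 0.3, -1.2]
gripper_width: 1.003
```

```bash
python3 -c "
from h import *
s=cap('side');t=cap('top')
crop(t,280,160,360,240,7,'t7c',2)
crop(s,270,220,350,280,8,'s7c',1.1)"
```

```text
(no output)
```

View pics/s7c.png

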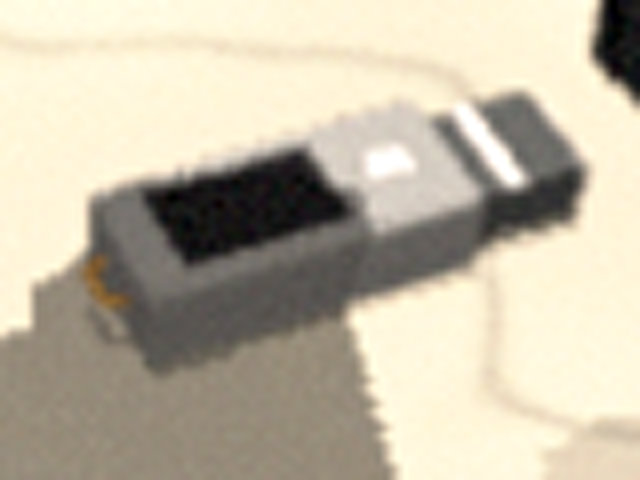

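View pics/t7c.png

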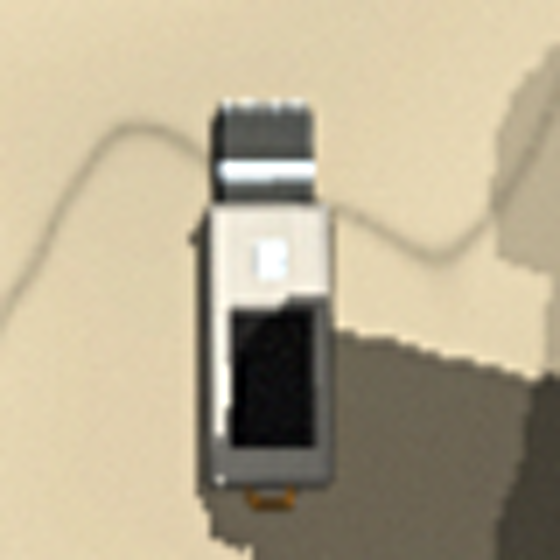

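Run:
```python
from h import *
def fix(x0,y0,s,p): return (np.array(p,float)+.5)/s-.5+[x0,y0]
s=cap('side');t=cap('top')
def an(P):
    P=P[:,:2]; f=(P[0]+P[1])/2;b=(P[2]+P[3])/2;d=f-b; print("mid",P.mean(0).round(4),"len",np.linalg.norm(d).round(4),"wid",np.linalg.norm((P[0]+P[3]-P[1]-P[2])/2).round(4),"yaw",np.degrees(np.arctan2(d[1],d[0])).round(2))
an(plane(t,fix(280,160,7,[(210,205),(329,206),(330,487),(211,486)]),.028))
an(plane(s,fix(270,220,8,[(402,100),(487,195),(152,298),(93,205)]),.028))
# blade tip (z=.023 top of blade end)
print(plane(t,fix(280,160,7,[(263,102)]),.023), plane(s,fix(270,220,8,[(555,132)]),.023))
```

```text
mid [ 0.5012 -0.0237] len 0.0992 wid 0.042 yaw 0.53
mid [ 0.5015 -0.0237] len 0.0974 wid 0.0396 yaw 2.75
[[ 0.58840098 -0.02123442  0.023     ]] [[ 0.58452151 -0.02289138  0.023     ]]
```

Call:
step_arm([
  [[0,0,0,0,0,-3,100],[0,0,0,0,0,-7,100],[0,0,0,0,0,-11,100],[0,0,0,0,0.5,-15,100],[0,0,0,0,1,-19,100]],
])

```text
time_s: 10.9
tcp_pos: [0.5023, -0.0909, 0.1691]
ee_rot: [[-1.0, 0.001, 0.019], [-0.019, 0.0, -1.0], [-0.001, -1.0, -0.0]]
wrist_force: [0.8, -0.2, 0.8]
gripper_width: 0.998
```

Call:
step_arm([
  [[0,0,0,0.1,1,-3.5,100],[0,0,0,0.1,2.5,-6,100],[0,0,0,0.1,5,-7,100],[0,0,0,0.1,7.5,-7.2,100],[0,0,0,0.1,9.5,-7.2,100]],
])

```text
time_s: 11.32
tcp_pos: [0.4996, -0.0194, 0.0727]
ee_rot: [[-1.0, -0.0, 0.021], [-0.021, 0.0, -1.0], [0.0, -1.0, -0.0]]
wrist_force: [-0.8, 1.6, 0.9]
gripper_width: 1.0
```

```bash
python3 -c "
from h import *
go(.502,-.0237,.0145,1)"
```

```text
t 11.32 pos [ 0.4996 -0.0194  0.0727] w 1.0 F [-0.8  1.6  0.9]
turn [0.0004 0.004  0.0002] deg 0.23 shift cm [-0.23  5.82  0.43] rows 1.4
```

Call:
step_arm([
  [[0,0.003,0,-0.2,1.5,0.4,100],[0,0.003,0,-0.2,3,0.4,100],[0,0.003,0,-0.2,4.2,0.4,100],[0,0.003,0,-0.2,5.1,0.4,100],[0,0.003,0,-0.2,5.5,0.4,100]],
])

```text
time_s: 11.73
tcp_pos: [0.5018, -0.0251, 0.0177]
ee_rot: [[-1.0, -0.002, 0.016], [-0.016, -0.0, -1.0], [0.002, -1.0, 0.0]]
wrist_force: [-1.3, -0.0, 0.2]
gripper_width: 0.998
```

Call:
step_arm([
  [[0,0,0,0,0.1,0,80],[0,0,0,0,0.2,0,70],[0,0,0,0,0.2,0,65],[0,0,0,0,0.2,0,60],[0,0,0,0,0.2,0,55]],
])

```text
time_s: 12.15
tcp_pos: [0.5031, -0.0259, 0.0172]
ee_rot: [[-1.0, 0.001, 0.014], [-0.014, 0.0, -1.0], [-0.001, -1.0, -0.0]]
wrist_force: [0.1, 0.3, -0.3]
gripper_width: 0.704
```

```bash
python3 -c "
from h import *
go(.502,-.0237,.0145,1)"
```

```text
t 12.15 pos [ 0.5031 -0.0259  0.0172] w 0.704 F [ 0.1  0.3 -0.3]
turn [ 0.0003 -0.0033 -0.0013] deg 0.2 shift cm [ 0.1   0.27 -0.22] rows 0.1
```

Call:
step_arm([
  [[0,-0.003,0,0.1,0.1,-0.1,65],[0,-0.003,0,0.1,0.2,-0.2,60],[0,-0.003,0,0.1,0.3,-0.2,30],[0,-0.003,0,0.1,0.3,-0.2,30],[0,-0.003,0,0.1,0.3,-0.2,30]],
])

```text
time_s: 12.57
tcp_pos: [0.5016, -0.0239, 0.0134]
ee_rot: [[-1.0, -0.0, 0.017], [-0.017, -0.0, -1.0], [0.0, -1.0, 0.0]]
wrist_force: [0.0, 1.3, -1.0]
gripper_width: 0.499
```

Call:
step_arm([
  [[0,0,0,0,0,0,30],[0,0,0,0,0,0,30],[0,0,0,0,0,0,30],[0,0,0,0,0,0,30],[0,0,0,0,0,0,30]],
])

```text
time_s: 12.98
tcp_pos: [0.5015, -0.024, 0.0134]
ee_rot: [[-1.0, -0.0, 0.017], [-0.017, -0.0, -1.0], [0.0, -1.0, 0.0]]
wrist_force: [1.2, 0.5, -2.0]
gripper_width: 0.502
```

Call:
step_arm([
  [[0,0,0,0,-0.8,0,30],[0,0,0,0,-2.5,0,30],[0,0,0,0,-5,0,30],[0,0,0,0,-7.5,-1,30],[0,0,0,0,-9,-3,30]],
])

```text
time_s: 13.4
tcp_pos: [0.5017, 0.0052, 0.1063]
ee_rot: [[-1.0, 0.003, 0.015], [-0.015, 0.0, -1.0], [-0.003, -1.0, -0.0]]
wrist_force: [0.8, -0.5, -2.7]
gripper_width: 0.501
```

```bash
python3 -c "
from h import *
go(.4822,.2317,.1,28.8)"
```

```text
t 13.4 pos [0.5017 0.0052 0.1063] w 0.501 F [ 0.8 -0.5 -2.7]
turn [-4.000e-04 -4.878e-01 -2.600e-03] deg 27.95 shift cm [  1.62   0.63 -22.67] rows 5.5
```

Call:
step_arm([
  [[0,-0.08,0,0.2,0,-3.2,30],[0,-0.17,0,0.5,0.1,-7.2,30],[0,-0.27,0,0.9,0.2,-11.2,30],[0,-0.38,0,1.2,0.3,-15.2,30],[0,-0.487,0,1.4,0.4,-19,30]],
])

```text
time_s: 13.82
tcp_pos: [0.483, 0.1974, 0.1002]
ee_rot: [[-0.873, 0.0, 0.488], [-0.488, 0.0, -0.873], [-0.0, -1.0, -0.0]]
wrist_force: [0.4, 0.4, -2.7]
gripper_width: 0.502
```

```bash
python3 -c "
from h import *
go(.4822,.2317,.08,28.8)"
```

```text
t 13.82 pos [0.483  0.1974 0.1002] w 0.502 F [ 0.4  0.4 -2.7]
turn [ 0.0001  0.0069 -0.0001] deg 0.4 shift cm [-1.61  2.02 -3.03] rows 1.0
```

Call:
step_arm([
  [[0,0.003,0,-0.5,0.4,-1,30],[0,0.007,0,-1.1,0.8,-2,30],[0,0.007,0,-1.4,1.4,-2.7,30],[0,0.007,0,-1.6,1.8,-3,30],[0,0.007,0,-1.6,2,-3,30]],
])

```text
time_s: 14.23
tcp_pos: [0.483, 0.2291, 0.0785]
ee_rot: [[-0.879, -0.002, 0.476], [-0.476, -0.001, -0.879], [0.002, -1.0, 0.0]]
wrist_force: [0.4, 0.7, -2.4]
gripper_width: 0.501
```

```bash
python3 -c "
from h import *
go(.4822,.2317,.05,28.8)
s=cap('side');t=cap('top')
crop(t,150,140,270,260,5,'t8',2)
crop(s,200,120,330,220,6,'s8',1.2)"
```

```text
t 14.23 pos [0.483  0.2291 0.0785] w 0.501 F [ 0.4  0.7 -2.4]
turn [-0.0004 -0.0064  0.0021] deg 0.39 shift cm [-0.06  2.85 -0.27] rows 0.7
```

View pics/s8.png

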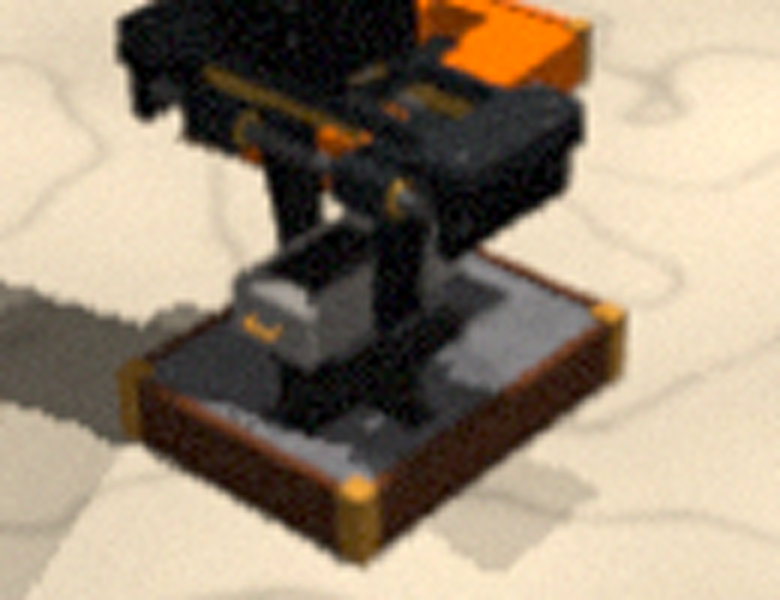

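View pics/t8.png

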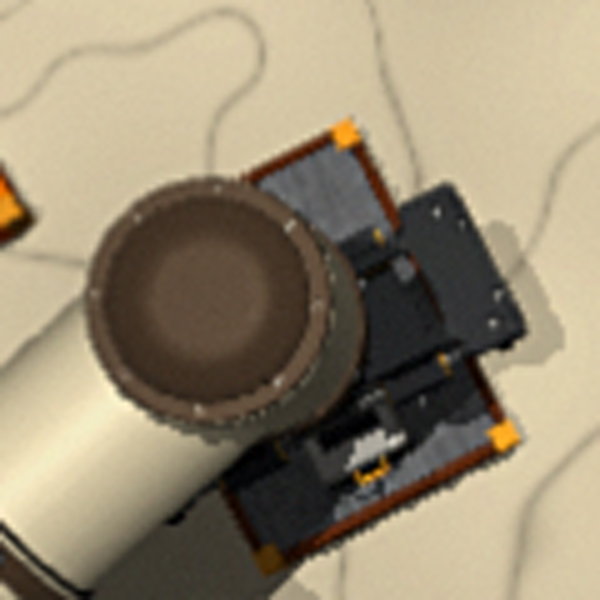

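Run:
```python
from h import *
t=cap('top')
for n in("side","top"):
    c=cap(n); im=cv2.imread(f"pics/{n}0.png"); x0,y0,x1,y1=(215,150,310,215) if n=="side" else (165,160,260,260)
    g=cv2.cvtColor(im[y0:y1,x0:x1],cv2.COLOR_BGR2GRAY)
    S=4; G=cv2.resize(g,None,fx=S,fy=S,interpolation=cv2.INTER_CUBIC)
    th={"side":68,"top":36}[n]
    print(n,"foam/dark levels",np.percentile(g,[2,10,25,50]))
    m=cv2.inRange(G,0,th)
    nn,l,st,ce=cv2.connectedComponentsWithStats(m)
    ctr=proj(c,[[.4825,.232,.032]])[0]; i=l[int((ctr[1]-y0+.5)*S),int((ctr[0]-x0+.5)*S)]; print("comp",i,st[i])
    ct=max(cv2.findContours((l==i).astype(np.uint8),0,cv2.CHAIN_APPROX_NONE)[0],key=len).reshape(-1,2)
    P=plane(c,(ct+.5)/S-.5+[x0,y0],.032)[:,:2]-[.4825,.232]
    a=np.radians(28.8); L=np.array([np.cos(a),np.sin(a)]);W=np.array([-L[1],L[0]]); X=P@L*1e3;Y=P@W*1e3
    md=lambda v:(round(float(np.median(v)),2),len(v)) 
    print("tail",md(X[(abs(Y)<12)&(X<-40)]),"tip",md(X[(abs(Y)<12)&(X>70)]))
    print("notch+y",md(Y[(abs(X)<14)&(Y>40)]),"notch-y",md(Y[(abs(X)<14)&(Y<-40)]))
    print("blade",md(Y[(X>62)&(X<80)&(Y>0)]),md(Y[(X>62)&(X<80)&(Y<0)]))
    print("notch x at Y+35..45",md(X[(abs(Y-40)<6)&(X<0)]),md(X[(abs(Y-40)<6)&(X>0)]),"Y-",md(X[(abs(Y+40)<6)&(X<0)]),md(X[(abs(Y+40)<6)&(X>0)]))
```

```text
side foam/dark levels [ 19.  27.  59. 130.]
comp 5 [   98    57   179   115 10881]
tail (-50.74, 27) tip (86.56, 27)
notch+y (52.77, 27) notch-y (-52.82, 30)
blade (18.04, 18) (-18.28, 18)
notch x at Y+35..45 (-17.11, 14) (19.79, 14) Y- (-18.38, 14) (19.24, 15)
top foam/dark levels [ 5.  8. 43. 84.]
comp 3 [  106    83   186   234 23923]
tail (-53.07, 35) tip (86.78, 35)
notch+y (53.3, 40) notch-y (-55.08, 40)
blade (18.66, 25) (-21.0, 26)
notch x at Y+35..45 (-20.61, 18) (20.39, 18) Y- (-20.39, 18) (19.6, 17)
```

```bash
python3 -c "
from h import *
go(.4826,.2315,.052,28.8)"
```

```text
t 14.48 pos [0.4836 0.2289 0.0797] w 0.507 F [-0.1 -0.3 -2.7]
turn [-0.0001 -0.0068  0.0001] deg 0.39 shift cm [-0.04  2.77 -0.28] rows 0.7
```

Call:
step_arm([
  [[0,-0.007,0,0,0.8,-0.3,30],[0,-0.007,0,0,1.6,-0.3,30],[0,-0.007,0,0,2.2,-0.3,30],[0,-0.007,0,0,2.6,-0.3,30],[0,-0.007,0,0,2.7,-0.3,30]],
])

```text
time_s: 14.9
tcp_pos: [0.4813, 0.2318, 0.0512]
ee_rot: [[-0.876, -0.002, 0.483], [-0.483, -0.002, -0.876], [0.003, -1.0, 0.001]]
wrist_force: [-0.5, -0.1, -2.6]
gripper_width: 0.502
```

```bash
python3 -c "
from h import *
s=cap('side');t=cap('top')
go(.4826,.2315,.04,28.8)
crop(s,200,120,330,220,6,'s9',1.2)"
```

```text
t 15.0 pos [0.4818 0.2322 0.052 ] w 0.504 F [-0.1 -0.9 -2.4]
turn [-0.0003  0.0016  0.001 ] deg 0.11 shift cm [-0.03  1.2   0.1 ] rows 0.3
```

View pics/s9.png

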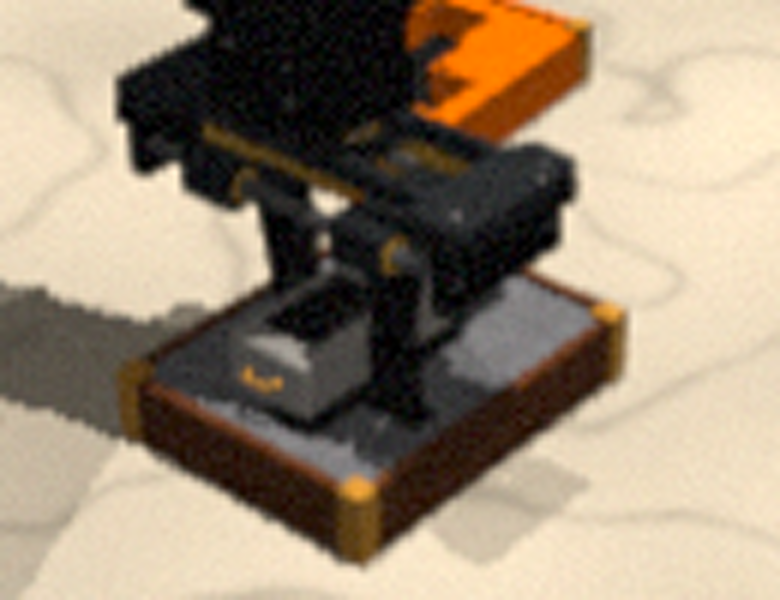

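The clipper hovers aligned over the cutout (tail at about (246,182) side px, fingers over the notches). I'll correct by 1 mm and lower it onto the noses.

Call:
step_arm([
  [[0,0.001,0,0,0.2,0.1,30],[0,0.001,0,0,0.5,0.1,30],[0,0.001,0,0,0.8,0.1,30],[0,0.001,0,0,1,0.1,30],[0,0.001,0,0,1.2,0.1,30]],
])

```text
time_s: 15.42
tcp_pos: [0.4825, 0.2315, 0.0405]
ee_rot: [[-0.876, 0.0, 0.482], [-0.482, -0.0, -0.876], [0.0, -1.0, 0.0]]
wrist_force: [-0.8, -1.9, 4.5]
gripper_width: 0.503
```

```bash
python3 -c "
from h import *
go(.4826,.2315,.0234,28.8)"
```

```text
t 15.42 pos [0.4825 0.2315 0.0405] w 0.503 F [-0.8 -1.9  4.5]
turn [-0.0002  0.0005  0.    ] deg 0.03 shift cm [-0.01  1.71  0.  ] rows 0.4
```

Call:
step_arm([
  [[0,0,0,0,0.2,0,30],[0,0,0,0,0.4,0,30],[0,0,0,0,0.6,0,30],[0,0,0,0,0.8,0,30],[0,0,0,0,0.9,0,30]],
])

```text
time_s: 15.83
tcp_pos: [0.4837, 0.2323, 0.0327]
ee_rot: [[-0.876, 0.003, 0.483], [-0.483, 0.002, -0.876], [-0.003, -1.0, -0.0]]
wrist_force: [0.7, -0.1, 3.0]
gripper_width: 0.502
```

Call:
step_arm([
  [[0,0,0,0,0.2,0,30],[0,0,0,0,0.4,0,30],[0,0,0,0,0.5,0,30],[0,0,0,0,0.6,0,30],[0,0,0,0,0.6,0,30]],
])

```text
time_s: 16.25
tcp_pos: [0.4829, 0.2319, 0.0255]
ee_rot: [[-0.876, 0.001, 0.482], [-0.482, 0.001, -0.876], [-0.001, -1.0, -0.0]]
wrist_force: [1.9, 1.1, 0.5]
gripper_width: 0.507
```

Call:
step_arm([
  [[0,0,0,0,0.1,0,30],[0,0,0,0,0.2,0,30],[0,0,0,0,0.2,0,30],[0,0,0,0,0.2,0,30],[0,0,0,0,0.2,0,30]],
])

```text
time_s: 16.67
tcp_pos: [0.4826, 0.2316, 0.0234]
ee_rot: [[-0.876, 0.0, 0.482], [-0.482, 0.0, -0.876], [-0.0, -1.0, -0.0]]
wrist_force: [2.4, 0.1, 0.1]
gripper_width: 0.502
```

```bash
python3 -c "
from h import *
s=cap('side');t=cap('top')
go(.4826,.2315,.0234,28.8)
crop(s,200,120,330,220,6,'s10',1.3)"
```

```text
t 16.77 pos [0.4826 0.2317 0.0234] w 0.512 F [2.  1.  0.5]
turn [ 0.0001  0.0006 -0.0004] deg 0.04 shift cm [0.01 0.   0.01] rows 0.0
```

View pics/s10.png

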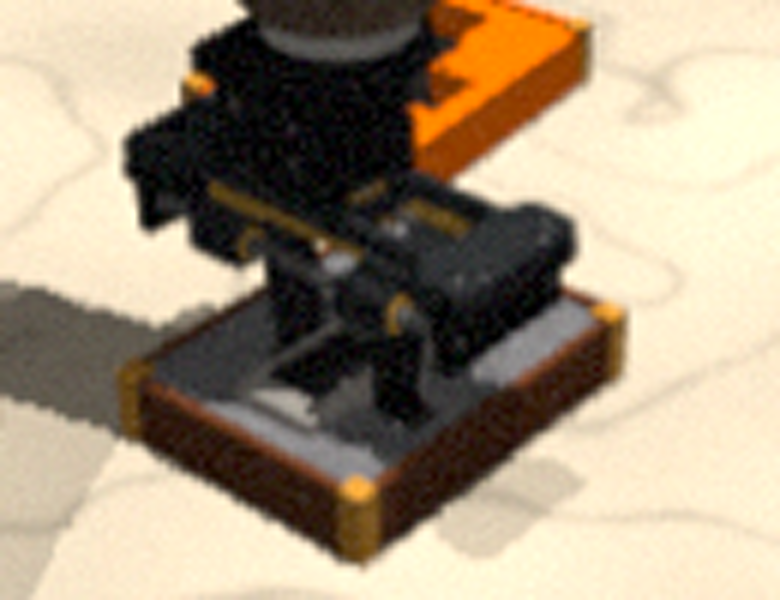

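It appears to be down in the cutout. I'll press a bit more to feel for the bottom.

Call:
step_arm([
  [[0,0,0,0,0.05,0,30],[0,0,0,0,0.1,0,30],[0,0,0,0,0.15,0,30],[0,0,0,0,0.15,0,30],[0,0,0,0,0.15,0,30]],
])

```text
time_s: 17.18
tcp_pos: [0.4826, 0.2317, 0.0234]
ee_rot: [[-0.876, 0.001, 0.483], [-0.483, 0.0, -0.876], [-0.001, -1.0, 0.0]]
wrist_force: [-0.4, -0.2, 9.6]
gripper_width: 0.501
```

The tool stopped at z = 23.4 mm, exactly as predicted for seated, and the force rose by about 10 N. That is the bottom, so I'll release and leave.

Call:
step_arm([
  [[0,0,0,0,-0.05,0,66],[0,0,0,0,-0.1,0,66],[0,0,0,0,-0.1,0,66],[0,0,0,0,-0.1,0,66],[0,0,0,0,-0.1,0,66]],
])

```text
time_s: 17.6
tcp_pos: [0.4819, 0.2311, 0.0225]
ee_rot: [[-0.876, -0.001, 0.482], [-0.482, -0.001, -0.876], [0.002, -1.0, 0.0]]
wrist_force: [-0.0, -0.1, 0.5]
gripper_width: 0.654
```

Call:
step_arm([
  [[0,0,0,0,-0.5,0,66],[0,0,0,0,-1.5,0,66],[0,0,0,0,-3,0,66],[0,0,0,0,-5,0,66],[0,0,0,0,-7,0,66]],
])

```text
time_s: 18.02
tcp_pos: [0.4823, 0.2313, 0.0944]
ee_rot: [[-0.876, -0.0, 0.482], [-0.482, -0.0, -0.876], [0.0, -1.0, 0.0]]
wrist_force: [0.0, 0.7, 0.7]
gripper_width: 0.656
```

Call:
step_arm([
  [[0,0,0,0,-2,2,66],[0,0,0,0,-4,5,66],[0,0,0,0,-6,9,66],[0,0,0,0,-8,13,66],[0,0,0,0,-8,17,66]],
])

```text
time_s: 18.43
tcp_pos: [0.565, 0.0856, 0.1782]
ee_rot: [[-0.875, 0.008, 0.484], [-0.484, 0.003, -0.875], [-0.009, -1.0, 0.002]]
wrist_force: [1.1, 0.7, -0.1]
gripper_width: 0.658
```

Call:
step_arm([
  [[0,0,0,0,0,4,66],[0,0,0,0,0,8,66],[0,0,0,0,0,11,66],[0,0,0,0,0,12,66],[0,0,0,0,0,12,66]],
])

```text
time_s: 18.85
tcp_pos: [0.6211, -0.0216, 0.1732]
ee_rot: [[-0.878, 0.0, 0.479], [-0.479, -0.0, -0.878], [-0.0, -1.0, 0.0]]
wrist_force: [0.6, 0.5, -0.2]
gripper_width: 0.66
```

```bash
python3 -c "
from h import *
s=cap('side');t=cap('top')
cv2.imwrite('pics/s11.png',s['bgr']);cv2.imwrite('pics/t11.png',t['bgr'])
crop(t,150,150,270,265,5,'t11c',2.2)
crop(s,210,145,315,220,7,'s11c',1.3)"
```

```text
(no output)
```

View pics/s11c.png

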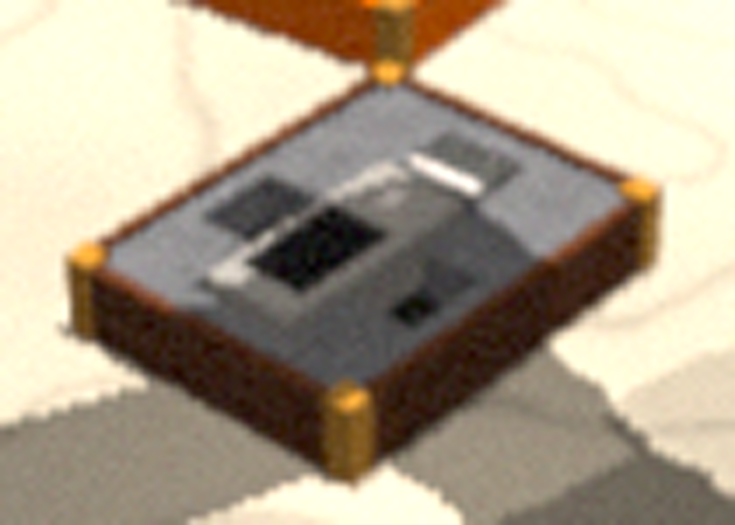

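View pics/t11c.png

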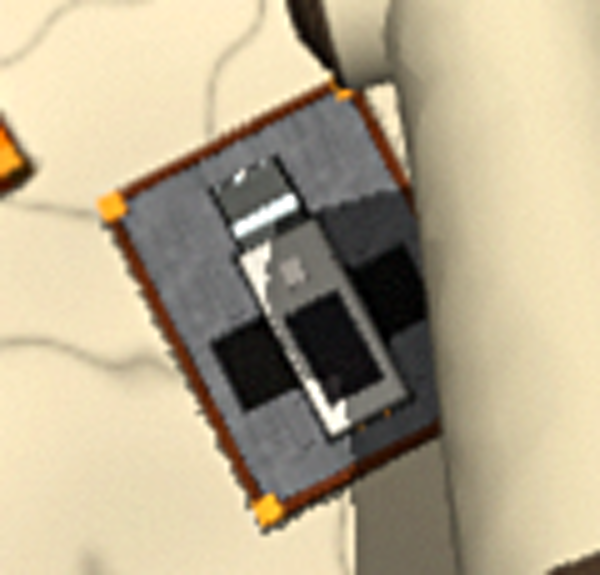

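View pics/t11.png

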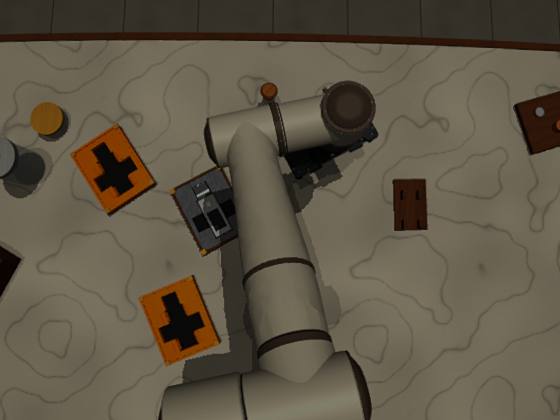

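Run:
```python
from h import *
f=lambda x0,y0,s,p:(np.array(p,float)+.5)/s-.5+[x0,y0]
s=cap('side');t=cap('top')
T=f(150,150,5,[(285,313),(342,290),(385,378),(330,402)]);S=f(210,145,7,[(320,205),(385,240),(305,293),(250,262)])
for a,b in zip(T,S):
    X,e=tri(t,a,s,b); print(X.round(4),np.round(e,4))
# same test on brass corners z .034
for a,b in(((110,207),(388,70)),((268,508),(87,256))):
    X,e=tri(t,f(150,150,5,[a])[0],s,f(210,145,7,[b])[0]); print("brass",X.round(4),np.round(e,4))
P=plane(t,f(150,150,5,[(238,255),(310,215),(408,395),(335,437)]),.038); print(P.round(4),P.mean(0))
v=(P[0]+P[1]-P[2]-P[3])/2;print(np.linalg.norm(v),np.degrees(np.arctan2(v[1],v[0])))
go(.5,.2,.2,28.8)
```

```text
[0.4856 0.25   0.0397] [0.0031 0.0031]
[0.4993 0.2221 0.0385] [0.0011 0.0011]
[0.4585 0.1995 0.0401] [0.0009 0.0009]
[0.4464 0.2262 0.0391] [0.0008 0.0008]
brass [0.5403 0.3366 0.0371] [0.0007 0.0007]
brass [0.3937 0.2559 0.0355] [0.0001 0.0001]
[[0.5168 0.2731 0.038 ]
 [0.5369 0.2383 0.038 ]
 [0.4496 0.1886 0.038 ]
 [0.4287 0.2237 0.038 ]] [0.48298939 0.23092114 0.038     ]
0.10070952641554264 29.460666613922847
t 19.05 pos [ 0.6199 -0.0181  0.1732] w 0.658 F [ 0.4 -0.7 -0.1]
turn [ 0.0002  0.0019 -0.0001] deg 0.11 shift cm [ -0.05  -2.67 -24.89] rows 6.0
```

View pics/s11.png

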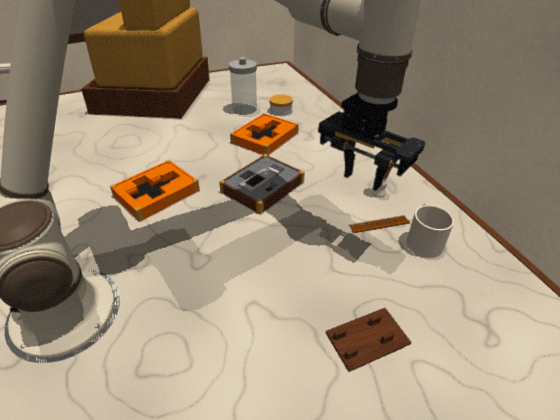

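```bash
python3 -c "
from station import r
print(r.finish_job())"
```

```text
the job is handed in; nothing more can be done
None
```

The clipper is seated flat in the grey foam's cutout, blade in the narrow end, and released. I handed the job in at about 19 s.

- **Laying it flat:** I lifted the clipper out of the rack, stood it on the bare marble and toppled it flat with one finger.
- **Seating it:** I gripped it again across its 44 mm width, turned it to the case's 28.8° and pressed it past the foam noses. The tool stopped at the height predicted for fully home (TCP z 23.4 mm), and pressing 1.5 mm further only raised the force by about 10 N.
- **Checks that agreed:**
  - The top view puts the clipper's middle at (0.483, 0.231), within 1 mm of the seat point I had measured.
  - Both views show it level.
  - The mug and the comb look unmoved in the side view. The brush sits at its old spot in the top view, though the gripper partly hid it in the side view.
- **Checks that disagreed:**
  - The two cameras disagreed by up to 2–3 mm at the case.
  - Triangulated across both views, the clipper's top face came out at 38.5–40 mm instead of 38. The case's brass corners read 1.5–3 mm high by the same method, so I took this as camera bias.
  - One of the four points on the clipper had a 3 mm ray mismatch.

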